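# Send a sample rack into the reader

## Task

With the fingertips, push the sample rack with the blue caps along its lane until it is fully home against the white reader head, then lightly press the green button down, let it come back up and withdraw. Leave the rack with the orange caps, the other three buttons and everything else on the bench where they are, and do not lift either rack.

Things in the scene. Friction and masses are not known exactly. Their poses are not given: they have to be found in the camera images.
- loader: Fixed two-lane rack loader: base plate 170 (x) by 360 mm (y), 6 mm thick; grey guide walls, tops 18 mm above the bench. Lanes along its y axis at x = -40 and +40 mm, 45 mm wide inside, open at the -y end. A white reader head, top 106 mm above the bench, closes the +y end: its flat front face is at y = +120 mm. Origin on the bench under the plate's middle.
- loader_stop (a point): Middle of the foot of the reader head's front face, on the lane floor, between the two lanes; axes as the loader's. A rack is home when its front end touches this face (its origin then 70 mm before it along y).
- blue_rack: Loose white sample rack, 40 wide (x), 140 long (y), 40 mm high, with five blue-capped tubes reaching 68 mm above its underside; about 0.25 kg. Origin at the centre of its underside; y points along the lane to the reader head. It stands in one of the two lanes (which one changes), 50 to 100 mm short of the reader head, and slides along it at 1 to 3 N.
- blue_rack_rear (a point): Centre of the blue-capped rack's rear end face (the end away from the reader head), 25 mm above its underside, the place to push; axes as the rack's, pushing direction +y.
- orange_rack: Loose white sample rack, 40 wide (x), 140 long (y), 40 mm high, with five orange-capped tubes reaching 68 mm above its underside; about 0.25 kg. Origin at the centre of its underside; y points along the lane to the reader head. It stands in one of the two lanes (which one changes), 50 to 100 mm short of the reader head; leave it there.
- panel: Fixed grey control box, 130 x 130 mm, 30 mm high, with a white face and four push buttons in a 2 x 2 square, 58 mm apart. Origin at the centre of its underside.
- green_top (a point): Spring push button, round green cap 28 mm across standing 12 mm above a round black surround 44 mm across, one of four on the control box; which of the four places it has changes. This point is the centre of the cap's top face, 54 mm above the bench, z up.
- green (a joint): Travel of the green button in m: 0 up, 0.008 fully down (about 4 N to press fully, springs back when let go).
- red_top (a point): Spring push button, round red cap 28 mm across standing 12 mm above a round black surround 44 mm across, one of four on the control box; which of the four places it has changes. This point is the centre of the cap's top face, 54 mm above the bench, z up.
- red (a joint): Travel of the red button in m: 0 up, 0.008 fully down (about 4 N to press fully, springs back when let go).
- yellow_top (a point): Spring push button, round yellow cap 28 mm across standing 12 mm above a round black surround 44 mm across, one of four on the control box; which of the four places it has changes. This point is the centre of the cap's top face, 54 mm above the bench, z up.
- yellow (a joint): Travel of the yellow button in m: 0 up, 0.008 fully down (about 4 N to press fully, springs back when let go).
- white_top (a point): Spring push button, round white cap 28 mm across standing 12 mm above a round black surround 44 mm across, one of four on the control box; which of the four places it has changes. This point is the centre of the cap's top face, 54 mm above the bench, z up.
- white (a joint): Travel of the white button in m: 0 up, 0.008 fully down (about 4 N to press fully, springs back when let go).
- mouse: White computer mouse, 100 x 58 x 30 mm with rounded edges; origin at the centre of its underside, z up. Loose; leave it alone.
- bottle: Amber reagent bottle, 64 mm across, 150 mm tall; origin at the centre of its underside. Loose; leave it alone.
- kit_box: White and teal cardboard reagent kit box, 90 x 140 x 75 mm; origin at the centre of its underside. Loose; leave it alone.
- specimen_cup: Clear specimen cup with a yellow lid, 66 mm across, 64 mm tall; origin at the centre of its underside. Loose; leave it alone.
There are look-alikes about, which are no part of the job. Leave any black or brown look-alike of the blue_rack alone.

How it is judged:
By the outcome, as a careful person would: the job done as asked, in the order asked, and still so for the second after the job is handed in, with the robot touching nothing.
It also fails if it takes over 48 s, if anything falls off the work surface, if the arm or the gripper's body presses on something with over 40 N, if the wrist force passes 120 N, or if a joint passes its speed limit or range.

## Robot

A 7-joint arm with a two-finger parallel gripper is mounted at the origin on the work surface. World frame = base frame: x ahead of the robot, y to its left, z up, the work surface at z = 0. Lengths are in m, angles in rad, forces in N, time in s.
With the tool pointing down it reaches from about 0.35 to 0.9 m from the base axis. Payload 7.2 kg.
Tool frame: the origin (TCP) lies between the finger pads; the fingertips stand 25 mm ahead of it and the grasp point (between the pads) lies 6 mm ahead of it; z points along the fingers, y is the line along which they close (so a half turn about z gives the same grasp; the last joint's range is limited). The gripper opens to 88 mm and grips with 3 to 60 N. Pads are 20 mm wide; open, the fingers measure 115 mm over their backs; the gripper's body (75 mm by 178 mm) begins 61 mm behind the grasp point.
Start: joints at [-1.39, 0.411, -0.013, 1.596, 0.006, 1.134, -0.082], TCP at [0.154, 0.606, 0.248] pointing down, gripper open.
Joint ranges: [-2.95, 2.95], [-0.29, 1.99], [-1.47, 1.44], [0.14, 2.54], [-1.03, 4.17], [0.13, 1.85], [-2.86, 2.86]. Speed limits (rad/s): [2.39, 2.39, 3.01, 3.01, 3.14, 3.14, 3.14].

## Interface

Orientations are given as a rotation vector (axis times angle).
In Python, from station import r, cams gives the robot as it stands.
- The arm moves only by the tool move_arm, never from a script. Its argument "commands" is one flat list of numbers, 6 for each row, row after row: the shift along the tool's x, y, z in units of 0.5 m (1.0 is 0.5 m), then the turn, a rotation vector about the tool's x, y, z in units of pi/2 rad (1.0 is pi/2 rad). A call has 1 to 12 rows; each row is the pose to reach, as a shift and turn from the pose commanded when the call began, along the tool's axes at that moment; what a row does not reach only later rows make up. A row lasts 1/8 s, in which the tool goes at most 62.5 mm and 10.7 degrees, less where a joint would pass 70% of its speed; a pose out of reach is approached as far as the arm can. A call with a number of a shift or a turn outside -1 to 1 is refused whole. A call with a gripper value outside its range is refused whole. "grip" is the closure, from -1 (fully open) to 1 (shut), set as the call begins (left out, the last holds). The fingers move at their own pace and stop on an object; "grip_force" is the grip in N (left out, the last holds). Time passes only in rows, so rows that repeat a pose let the fingers close. It gives the time, the measured TCP pose, the force, the opening and the grip force at its end, in the units of the state.
- r.state(): the state, without advancing time (a new reading comes with each control period).
- cams.grab_frame(name): name is "scene" or "top" or "wrist"; returns the picture (420x560x3 uint8, blue, green, red); there is no depth.
- cams.camera_info(name): a dict with "fovy" (degrees; the focal length in pixels is half the picture's height over the tangent of half this angle, whatever the lens; pixels are square), "cx", "cy" (the principal point, pixels), "R" (3x3) and "t" (3): a world point X has camera coordinates R X + t; the wrist camera has in their place "hand_eye" (4x4, takes a point from camera to tool coordinates, whose origin is the TCP and whose axes are the flange's). Camera axes: x right, y down, z forward; pixel columns grow to the right and rows downward; lengths in m; the calibration is good to about 2 mm. A picture is of the moment at which its call begins: read the wrist's pose just before it. camera_info takes no time and is no camera call.
- r.sign_off(): hands the job in; it is judged then, once.
The state is a dict: "t": time; "joint_positions": joint angles; "qd": joint speeds; "joint_efforts": joint torques, N m; "ee_pos": TCP position; "tool_rot": TCP orientation; "force": force on the tool from outside, world axes, zero at the start; "wrist_torque": the same for the moment, N m; "finger_gap": finger opening in m; "finger_force": force on a finger pad.
Only numpy, scipy, OpenCV 4.12 (cv2) and the standard library are available. Lean on these libraries where they do the work, as an engineer would, in place of code of your own. Each camera call takes 0.05 s, during which the arm holds its last target. There are 200 camera calls.

## Working session

There is one attempt and no reset: what is moved stays moved. The work goes in short steps, Python scripts to look and compute and a tool call to move; the robot and the scene stay as the last step left them, time stands still between calls to the robot, and variables do not carry over. Pictures are saved under pics/ and viewed, at most 10 in all, crops included, and the job is handed in when it is done.

Besides the shell and the picture viewer there is one more tool, called by a JSON object that holds its "name" and its "arguments". move_arm: Moves the arm, as the interface text tells. Its arguments: {"type":"object","properties":{"commands":{"type":"array","items":{"type":"number","minimum":-1,"maximum":1}},"grip":{"type":"number"},"grip_force":{"type":"number"}},"required":["commands"]}

```bash
mkdir -p pics; python3 - <<'E'
from station import r,cams
import cv2,numpy as np
s=r.state();print(s['t'],s['ee_pos'],s['tool_rot'],s['finger_gap'],s['force'])
for n in('top','scene'):
    im=cams.grab_frame(n);cv2.imwrite(f'pics/{n}0.png',im);i=cams.camera_info(n);print(n,{k:np.round(v,4).tolist() for k,v in i.items() if not isinstance(v,str)})
E
```

```text
0.0 [0.15382507 0.60529561 0.24680171] [-3.89802075e-01 -3.11722368e+00  2.53454051e-03] 0.08787584261807507 [-0.63545745 -0.49608466  0.15573326]
top {'fovy': 43.0534, 'cx': 282.0117, 'cy': 221.3296, 'R': [[0.0152, -0.9998, -0.0117], [-0.9993, -0.0147, -0.0352], [0.035, 0.0122, -0.9993]], 't': [0.0579, 0.5682, 1.2592]}
scene {'fovy': 55.3317, 'cx': 279.9535, 'cy': 208.5502, 'R': [[0.2679, 0.9634, 0.0046], [0.7923, -0.2176, -0.57], [-0.5482, 0.1563, -0.8216]], 't': [-0.2087, -0.4089, 1.289]}
```

View pics/top0.png

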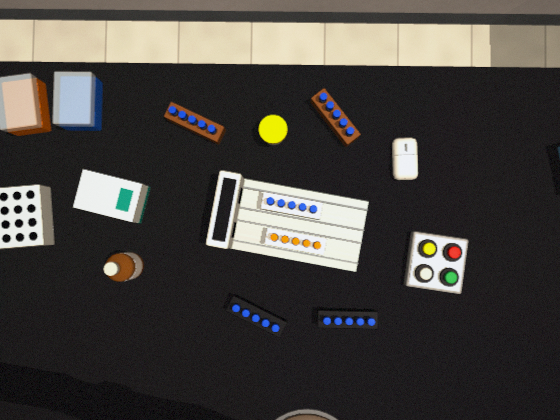

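View pics/scene0.png

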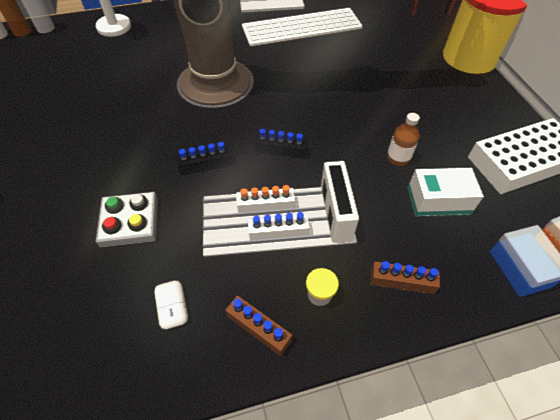

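The top view shows the blue rack in the upper lane (caps 270,201 to 313,209), with orange in the lower one. The reader head is at the left (225,210) and the green button is at (451,277). Several black and brown decoys lie nearby.

```bash
cat >h.py <<'E'
import cv2,numpy as np
from station import r,cams
def ray(n,uv):
    i=cams.camera_info(n);f=210/np.tan(np.radians(i['fovy'])/2);R=np.array(i['R']);t=np.array(i['t'])
    d=R.T@np.array([(uv[0]-i['cx'])/f,(uv[1]-i['cy'])/f,1]);return -R.T@t,d
def plane(n,uv,z):
    c,d=ray(n,uv);return c+d*(z-c[2])/d[2]
def tri(a,b):
    (c1,d1),(c2,d2)=ray('top',a),ray('scene',b)
    k=np.linalg.lstsq(np.c_[d1,-d2],c2-c1,rcond=None)[0];p,q=c1+k[0]*d1,c2+k[1]*d2
    return (p+q)/2,np.linalg.norm(p-q)
def blobs(im,lo,hi,box,amin=12):
    m=cv2.inRange(cv2.cvtColor(im,cv2.COLOR_BGR2HSV),lo,hi);x0,y0,x1,y1=box
    k=np.zeros_like(m);k[y0:y1,x0:x1]=m[y0:y1,x0:x1]
    n,_,st,ce=cv2.connectedComponentsWithStats(k)
    return [(np.round(ce[j],1),st[j,4]) for j in range(1,n) if st[j,4]>=amin]
E
python3 - <<'E'
from h import *
T=cv2.imread('pics/top0.png');S=cv2.imread('pics/scene0.png')
B=((105,120,60),(130,255,255));O=((5,150,120),(18,255,255));G=((50,100,50),(80,255,255))
for nm,c,bt,bs in(('blue',B,(240,185,330,225),(240,205,310,232)),('or',O,(240,225,330,255),(230,180,300,202)),('green',G,(400,225,475,300),(95,190,160,240))):
    a=sorted(blobs(T,*c,bt),key=lambda q:q[0][0]);b=sorted(blobs(S,*c,bs),key=lambda q:-q[0][0])
    print(nm,a,b)
    if len(a)==len(b):
        for p,q in zip(a,b):
            P,e=tri(p[0],q[0]);print(np.round(P,4),round(e,4), np.round(plane('top',p[0],.072 if nm!='green' else .052),4))
cv2.imwrite('pics/crop.png',cv2.resize(T[160:280,200:380],None,fx=4.4,fy=4.4,interpolation=cv2.INTER_CUBIC))
E
```

```text
blue [(array([270. , 200.5]), np.int32(42)), (array([280.7, 202.5]), np.int32(43)), (array([291.4, 204.6]), np.int32(42)), (array([302. , 206.3]), np.int32(42)), (array([312.9, 208.5]), np.int32(44))] [(array([299.7, 216.1]), np.int32(50)), (array([288.9, 217. ]), np.int32(49)), (array([278., 218.]), np.int32(50)), (array([266.9, 219. ]), np.int32(48)), (array([256. , 219.9]), np.int32(50))]
[0.6122 0.0933 0.0678] 0.001 [0.612  0.0936 0.072 ]
[0.608  0.0689 0.0677] 0.0009 [0.6078 0.0692 0.072 ]
[0.6036 0.0444 0.067 ] 0.0009 [0.6034 0.0449 0.072 ]
[0.6    0.0198 0.0675] 0.0018 [0.5999 0.0208 0.072 ]
[ 0.5954 -0.0049  0.067 ] 0.0012 [ 0.5952 -0.004   0.072 ]
or [] [(array([285.5, 188.6]), np.int32(52)), (array([275. , 189.8]), np.int32(51)), (array([264.7, 190.6]), np.int32(52)), (array([254.1, 191.1]), np.int32(52)), (array([243.6, 191.9]), np.int32(50))]
green [(array([450.3, 276.9]), np.int32(136))] [(array([111.6, 201.9]), np.int32(97))]
[ 0.4441 -0.3224  0.0507] 0.0012 [ 0.4442 -0.3213  0.052 ]
```

View pics/crop.png

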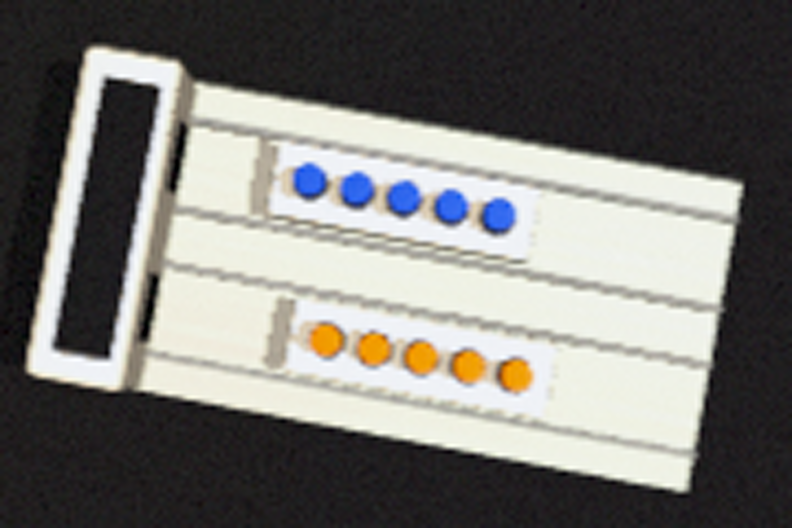

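The crop shows the reader's front top edge from (187,65) to (125,390) in crop pixels. The blue rack's rear end is at about (530,225). The caps triangulate at 25 mm pitch and 9.6° yaw.

```bash
cat >>h.py <<'E'
from scipy.spatial.transform import Rotation as Ro
def to(P,yaw=None):
    """row toward TCP P with tool y at world direction yaw (rad), tool down"""
    s=r.state();R=Ro.from_rotvec(s['tool_rot'])
    v=R.inv().apply(np.array(P)-s['ee_pos'])/.5
    y=np.array([np.cos(yaw),np.sin(yaw),0]);z=np.array([0,0,-1.]);D=Ro.from_matrix(np.c_[np.cross(y,z),y,z])
    return np.round(np.r_[v,(R.inv()*D).as_rotvec()/(np.pi/2)],4)
E
python3 - <<'E'
from h import *
c=lambda x,y:(200+(x+.5)/4.4-.5,160+(y+.5)/4.4-.5)
a,b=plane('top',c(187,65),.106),plane('top',c(125,390),.106);print('head edge',a,b,np.linalg.norm(a-b))
m=(a+b)/2
p,q=plane('top',c(742,182),.006),plane('top',c(690,492),.006);print('plate end',p,q,np.linalg.norm(p-q),'to face(300)',np.linalg.norm((p+q)/2-m))
d=m-(p+q)/2;yl=np.arctan2(d[1],d[0])
u=np.array([.0166,.0978]);yr=np.arctan2(u[1],u[0]);u/=np.linalg.norm(u);print('yaws deg',np.degrees([yl,yr]))
print('rear seen',plane('top',c(531,222),.046))
C=np.array([.6036,.0446]);print('rear',C-.07*u,'gap to home',(m[:2]-C)@u-.07, 'lateral',(m[:2]-C)@[u[1],-u[0]])
pre=C-(.07+.0135+.025)*u;print(pre)
print(to([*pre,.20],yr),r.state()['ee_pos'])
E
```

```text
head edge [0.66653984 0.15508621 0.106     ] [0.50277193 0.18325458 0.106     ] 0.1661727507992206
plate end [ 0.61911788 -0.1390762   0.006     ] [ 0.45063947 -0.11258195  0.006     ] 0.1705488778696421 to face(300) 0.3154401089054357
yaws deg [80.42232275 80.3667595 ]
rear seen [ 0.59339636 -0.02239204  0.046     ]
rear [ 0.59188615 -0.02441294] gap to home 0.049643724405461734 lateral -0.03952269074118677
[ 0.58544353 -0.06237005]
[-1.1655e+00 -1.0817e+00  9.5400e-02 -9.0000e-04  0.0000e+00 -5.1300e-02] [0.15382438 0.6053813  0.24691608]
```

{"name": "move_arm", "arguments": {"commands": [-0.6, -0.55, 0, 0, 0, -0.0513, -0.6, -0.55, 0, 0, 0, -0.0513, -0.6, -0.55, 0, 0, 0, -0.0513, -0.6, -0.55, 0, 0, 0, -0.0513, -0.6, -0.55, 0, 0, 0, -0.0513, -0.6, -0.55, 0, 0, 0, -0.0513, -0.6, -0.55, 0, 0, 0, -0.0513, -0.6, -0.55, 0, 0, 0, -0.0513], "grip": 1, "grip_force": 10}}

```text
t: 1.1
ee_pos: [0.3782, 0.2629, 0.2476]
tool_rot: [0.272, 3.13, -0.001]
force: [0.1, -0.1, 0.6]
finger_gap: 0.0112
finger_force: 0.0
```

```bash
python3 - <<'E'
from h import *
print(to([.5854,-.0624,.15],np.radians(80.4)),r.state()['ee_pos'],r.state()['t'])
E
```

```text
[-5.203e-01 -5.695e-01  1.956e-01 -3.000e-04  1.000e-04 -3.500e-03] [0.37816283 0.26294689 0.24762079] 1.1
```

{"name": "move_arm", "arguments": {"commands": [-0.52, -0.57, 0, 0, 0, 0, -0.52, -0.57, 0, 0, 0, 0, -0.52, -0.57, 0, 0, 0, 0, -0.52, -0.57, 0, 0, 0, 0, -0.52, -0.57, 0, 0, 0, 0, -0.52, -0.57, 0, 0, 0, 0, -0.52, -0.57, 0, 0, 0, 0, -0.52, -0.57, 0.2, 0, 0, 0, -0.52, -0.57, 0.2, 0, 0, 0, -0.52, -0.57, 0.2, 0, 0, 0, -0.52, -0.57, 0.2, 0, 0, 0]}}

```text
t: 2.48
ee_pos: [0.5864, -0.0581, 0.1489]
tool_rot: [0.262, 3.129, 0.001]
force: [0.0, 0.1, -0.2]
finger_gap: 0.0006
finger_force: 0.0
```

```bash
python3 - <<'E'
from h import *
print(to([.5854,-.0624,.05],np.radians(80.4)),r.state()['ee_pos'],r.state()['t'],r.state()['finger_gap'],r.state()['force'])
cv2.imwrite('pics/w1.png',cams.grab_frame('wrist'))
E
```

```text
[ 0.0007 -0.009   0.1979  0.0004  0.0008  0.0004] [ 0.58636563 -0.05806973  0.14893916] 2.475 0.0005726182169614748 [ 0.01758817  0.08378898 -0.22667739]
```

View pics/w1.png

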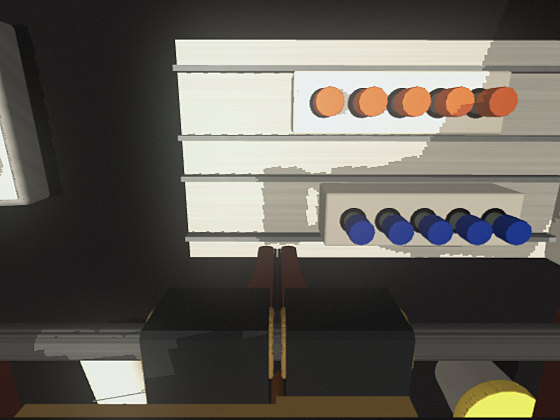

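The wrist view shows the closed fingertips at about (280,255), behind the rear of the blue rack (325,215) and clear of it. Next I descend.

{"name": "move_arm", "arguments": {"commands": [0, -0.012, 0.1, 0, 0, 0, 0, -0.012, 0.15, 0, 0, 0, 0, -0.012, 0.2, 0, 0, 0, 0, -0.012, 0.204, 0, 0, 0, 0, -0.012, 0.204, 0, 0, 0]}}

```text
t: 3.15
ee_pos: [0.5857, -0.065, 0.0473]
tool_rot: [0.264, 3.128, 0.0]
force: [0.2, -0.2, 0.4]
finger_gap: 0.0007
finger_force: 0.0
```

```bash
python3 - <<'E'
from h import *
s=r.state();print(s['ee_pos'],s['t'],s['force'])
u=np.array([.167,.986]);C=np.array([.6036,.0446])
print('along to rear',(C-s['ee_pos'][:2])@u-.07,'lat',(C-s['ee_pos'][:2])@[u[1],-u[0]], 'tool y',Ro.from_rotvec(s['tool_rot']).apply([0,1,0]))
E
```

```text
[ 0.5856879  -0.06500903  0.04727144] 3.15 [ 0.21561495 -0.17564162  0.41834653]
along to rear 0.041065828551195435 lat -0.0006433802906707295 tool y [1.67323696e-01 9.85901892e-01 4.89889448e-04]
```

{"name": "move_arm", "arguments": {"commands": [0, 0.02, 0, 0, 0, 0, 0, 0.035, 0, 0, 0, 0, 0, 0.05, 0, 0, 0, 0, 0, 0.065, 0, 0, 0, 0, 0, 0.08, 0, 0, 0, 0, 0, 0.095, 0, 0, 0, 0, 0, 0.11, 0, 0, 0, 0, 0, 0.125, 0, 0, 0, 0, 0, 0.13, 0, 0, 0, 0, 0, 0.13, 0, 0, 0, 0]}}

```text
t: 4.4
ee_pos: [0.5956, -0.0003, 0.0456]
tool_rot: [0.263, 3.13, 0.001]
force: [1.1, -2.0, 1.9]
finger_gap: 0.0006
finger_force: 0.8
```

```bash
python3 - <<'E'
from h import *
s=r.state();print(s['ee_pos'],s['t'],s['force'])
S=cams.grab_frame('scene');cv2.imwrite('pics/s2.png',S)
print(blobs(S,(105,120,60),(130,255,255),(235,200,345,240)),[np.round(plane('scene',p,.0675),4) for p,_ in blobs(S,(105,120,60),(130,255,255),(235,200,345,240))])
E
```

```text
[ 5.95605701e-01 -3.47100095e-04  4.56316748e-02] 4.4 [ 1.13660537 -2.02719819  1.9420634 ]
[(array([314.3, 215. ]), np.int32(49)), (array([303.5, 216. ]), np.int32(50)), (array([281.7, 219.3]), np.int32(31)), (array([291.2, 219.1]), np.int32(14)), (array([271.8, 220.7]), np.int32(19))] [array([0.6179, 0.126 , 0.0675]), array([0.6139, 0.1013, 0.0675]), array([0.6094, 0.051 , 0.0675]), array([0.6146, 0.0719, 0.0675]), array([0.6071, 0.0284, 0.0675])]
```

{"name": "move_arm", "arguments": {"commands": [0, 0.006, 0, 0, 0, 0, 0, 0.012, 0, 0, 0, 0, 0, 0.018, 0, 0, 0, 0, 0, 0.024, 0, 0, 0, 0, 0, 0.028, 0, 0, 0, 0, 0, 0.028, 0, 0, 0, 0]}}

```text
t: 5.2
ee_pos: [0.5978, 0.0135, 0.0456]
tool_rot: [-0.263, -3.131, -0.001]
force: [0.7, -1.4, 1.0]
finger_gap: 0.001
finger_force: 0.7
```

{"name": "move_arm", "arguments": {"commands": [0, 0.003, 0, 0, 0, 0, 0, 0.004, 0, 0, 0, 0, 0, 0.004, 0, 0, 0, 0]}}

```text
t: 5.58
ee_pos: [0.5981, 0.0149, 0.0456]
tool_rot: [-0.264, -3.13, -0.0]
force: [0.2, -2.3, 0.2]
finger_gap: 0.001
finger_force: 1.1
```

{"name": "move_arm", "arguments": {"commands": [0, 0.002, 0, 0, 0, 0, 0, 0.004, 0, 0, 0, 0, 0, 0.004, 0, 0, 0, 0]}}

```text
t: 5.95
ee_pos: [0.5985, 0.0171, 0.0456]
tool_rot: [-0.263, -3.131, -0.0]
force: [-0.5, -2.5, -0.5]
finger_gap: 0.0004
finger_force: 0.9
```

{"name": "move_arm", "arguments": {"commands": [0, 0.002, 0, 0, 0, 0, 0, 0.004, 0, 0, 0, 0, 0, 0.004, 0, 0, 0, 0]}}

```text
t: 6.32
ee_pos: [0.5985, 0.0173, 0.0456]
tool_rot: [-0.266, -3.13, 0.002]
force: [-1.8, -7.0, 2.0]
finger_gap: 0.0005
finger_force: 3.0
```

{"name": "move_arm", "arguments": {"commands": [0, 0.002, 0, 0, 0, 0, 0, 0.004, 0, 0, 0, 0, 0, 0.004, 0, 0, 0, 0]}}

```text
t: 6.7
ee_pos: [0.5985, 0.0174, 0.0456]
tool_rot: [-0.268, -3.129, 0.005]
force: [-2.4, -11.1, 2.7]
finger_gap: 0.0004
finger_force: 5.3
```

The arm stalled with force rising to 11 N, at the predicted home position. I back off, lift and check.

{"name": "move_arm", "arguments": {"commands": [0, -0.02, 0, 0, 0, 0, 0, -0.05, 0, 0, 0, 0, 0, -0.08, 0, 0, 0, 0, 0, -0.08, -0.1, 0, 0, 0, 0, -0.08, -0.2, 0, 0, 0, 0, -0.08, -0.2, 0, 0, 0, 0, -0.08, -0.2, 0, 0, 0]}}

```text
t: 7.58
ee_pos: [0.592, -0.0189, 0.1453]
tool_rot: [-0.264, -3.13, -0.001]
force: [-0.9, 0.7, -1.1]
finger_gap: 0.0005
finger_force: 0.0
```

```bash
python3 - <<'E'
from h import *
s=r.state();print(s['ee_pos'],s['t'],s['force'])
S=cams.grab_frame('scene');cv2.imwrite('pics/s3.png',cv2.resize(S[140:280,80:380],None,fx=2.6,fy=2.6,interpolation=cv2.INTER_CUBIC))
for p,_ in blobs(S,(105,120,60),(130,255,255),(235,200,345,240)): print(p,np.round(plane('scene',p,.0675),4))
for z,yaw in((.15,80.4),): print(to([.4443,-.3218,z],np.radians(yaw)))
E
```

```text
[ 0.59201618 -0.01894583  0.14528814] 7.575 [-0.88781019  0.65913661 -1.12174076]
[311.3 215.1] [0.6163 0.1193 0.0675]
[322.2 214.2] [0.6206 0.1441 0.0675]
[289.5 217.3] [0.6089 0.0696 0.0675]
[300.5 216.2] [0.6127 0.0946 0.0675]
[278.7 218.2] [0.6048 0.0452 0.0675]
[ 1.890e-01 -6.467e-01 -1.050e-02 -0.000e+00 -1.100e-03 -5.000e-04]
```

View pics/s3.png

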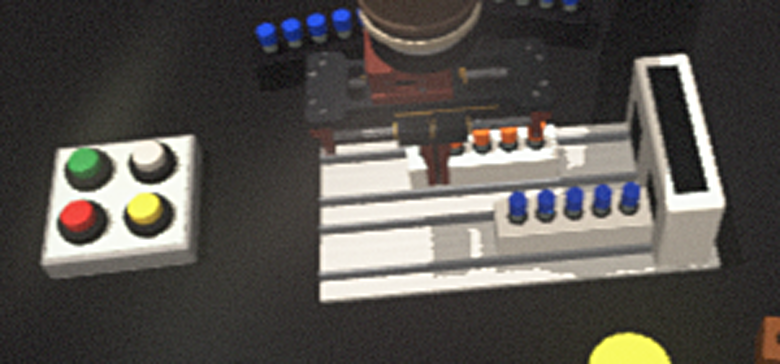

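The rack sits against the reader head with its caps advanced 51 mm, and the orange rack hasn't moved. The green button is the panel's upper-left one in this view, so I go above it now.

{"name": "move_arm", "arguments": {"commands": [0.189, -0.647, -0.01, 0, 0, 0, 0.189, -0.647, -0.01, 0, 0, 0, 0.189, -0.647, -0.01, 0, 0, 0, 0.189, -0.647, -0.01, 0, 0, 0, 0.189, -0.647, -0.01, 0, 0, 0, 0.189, -0.647, -0.01, 0, 0, 0, 0.189, -0.647, -0.01, 0, 0, 0, 0.189, -0.647, -0.01, 0, 0, 0]}}

```text
t: 8.62
ee_pos: [0.4454, -0.3203, 0.1496]
tool_rot: [-0.262, -3.129, -0.002]
force: [-0.7, 0.3, -0.2]
finger_gap: 0.0003
finger_force: 0.0
```

```bash
python3 - <<'E'
from h import *
s=r.state();print(s['ee_pos'],s['t'],s['force']);R=Ro.from_rotvec(s['tool_rot'])
W=cams.grab_frame('wrist');cv2.imwrite('pics/w2.png',W)
i=cams.camera_info('wrist');f=210/np.tan(np.radians(i['fovy'])/2);H=np.array(i['hand_eye'])
for p,a in blobs(W,(45,80,40),(85,255,255),(0,0,560,420),100):
    d=R.apply(H[:3,:3]@[(p[0]-i['cx'])/f,(p[1]-i['cy'])/f,1]);c=s['ee_pos']+R.apply(H[:3,3]);print(p,a,c+d*(.053-c[2])/d[2])
print(to([.4443,-.3218,.084],np.radians(80.4)))
E
```

```text
[ 0.4454353  -0.3202964   0.14959366] 8.625 [-0.65911143  0.33484149 -0.16517338]
[273.4 220.3] 1076 [ 0.44348401 -0.32054185  0.053     ]
[ 0.0022 -0.0041  0.1316  0.0007 -0.0008  0.0011]
```

View pics/w2.png

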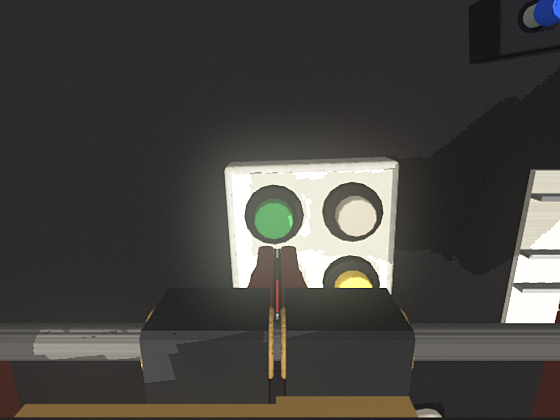

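The wrist view puts the green cap at (273,220), which gives (0.4435,-0.3205). That agrees with the other views to about 1 mm. Next I descend to about 5 mm above it.

{"name": "move_arm", "arguments": {"commands": [0.003, -0.002, 0.07, 0, 0, 0, 0.003, -0.002, 0.12, 0, 0, 0, 0.003, -0.002, 0.132, 0, 0, 0, 0.003, -0.002, 0.132, 0, 0, 0, 0.003, -0.002, 0.132, 0, 0, 0]}}

```text
t: 9.3
ee_pos: [0.4442, -0.3227, 0.0856]
tool_rot: [0.263, 3.129, -0.001]
force: [0.3, -0.2, -0.9]
finger_gap: 0.0003
finger_force: 0.0
```

{"name": "move_arm", "arguments": {"commands": [0, 0, 0.006, 0, 0, 0, 0, 0, 0.012, 0, 0, 0, 0, 0, 0.016, 0, 0, 0, 0, 0, 0.016, 0, 0, 0]}}

```text
t: 9.8
ee_pos: [0.4437, -0.3227, 0.0767]
tool_rot: [0.264, 3.13, -0.0]
force: [1.1, 0.1, 1.5]
finger_gap: 0.0006
finger_force: 1.0
```

{"name": "move_arm", "arguments": {"commands": [0, 0, 0.003, 0, 0, 0, 0, 0, 0.006, 0, 0, 0, 0, 0, 0.008, 0, 0, 0, 0, 0, 0.008, 0, 0, 0]}}

```text
t: 10.3
ee_pos: [0.4437, -0.3227, 0.0727]
tool_rot: [0.264, 3.13, -0.0]
force: [2.1, -0.3, 3.5]
finger_gap: 0.0003
finger_force: 1.7
```

{"name": "move_arm", "arguments": {"commands": [0, 0, 0.002, 0, 0, 0, 0, 0, 0.003, 0, 0, 0, 0, 0, 0.003, 0, 0, 0]}}

```text
t: 10.68
ee_pos: [0.4438, -0.3227, 0.0714]
tool_rot: [0.264, 3.13, -0.0]
force: [2.6, -0.0, 6.6]
finger_gap: 0.0003
finger_force: 2.9
```

{"name": "move_arm", "arguments": {"commands": [0, 0, 0.002, 0, 0, 0, 0, 0, 0.002, 0, 0, 0, 0, 0, 0.002, 0, 0, 0]}}

```text
t: 11.05
ee_pos: [0.4438, -0.3227, 0.0712]
tool_rot: [0.264, 3.129, 0.0]
force: [0.1, 2.3, 14.2]
finger_gap: 0.0004
finger_force: 7.4
```

The button is fully down (stalled), so I withdraw straight up.

{"name": "move_arm", "arguments": {"commands": [0, 0, -0.01, 0, 0, 0, 0, 0, -0.03, 0, 0, 0, 0, 0, -0.1, 0, 0, 0, 0, 0, -0.2, 0, 0, 0, 0, 0, -0.3, 0, 0, 0, 0, 0, -0.3, 0, 0, 0, 0, 0, -0.3, 0, 0, 0]}}

```text
t: 11.92
ee_pos: [0.4427, -0.322, 0.2194]
tool_rot: [-0.264, -3.129, -0.001]
force: [0.4, 0.5, -1.2]
finger_gap: 0.0003
finger_force: 0.0
```

```bash
python3 - <<'E'
from h import *
s=r.state();print(s['ee_pos'],s['t'],s['force'])
cv2.imwrite('pics/s4.png',cams.grab_frame('scene'))
E
```

```text
[ 0.44272502 -0.32202702  0.2194324 ] 11.925 [ 0.38889263  0.54386834 -1.18699893]
```

View pics/s4.png

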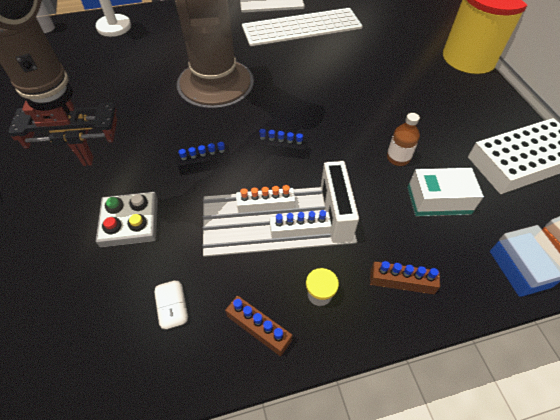

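The blue rack is home against the reader (caps about 280 to 322,218), the green button is back up at (112,203), and everything else is where it was.

```bash
python3 -c "
from station import r
print(r.sign_off())"
```

```text
the job is handed in; nothing more can be done
None
```

The blue-capped rack is home against the reader head, the green button was pressed fully down (a bit harder than needed, about 14 N at the end) and came back up, and the arm is withdrawn clear with nothing else moved; the job was handed in at about 12 s.

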